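# Run the oxide grinder on its pulse position

### The job

Fit the black bayonet lid with the orange grip bar into the oxide grinder, lugs down through the slots until its flange sits flush on the collar, then twist it clockwise until its white pointers stand at the green pulse marks, half-way to the lock, and finish holding it there against its spring. Never turn it on to the red marks, where it clicks locked, and leave everything else on the bench where it is.

Things in the scene. Friction and masses are not known exactly. Their poses are not given: they have to be found in the camera images.
- lid_grip (a point): centre of the orange grip bar on the grinder's black bayonet lid, which stands upright on the bench on its plug. Bar: 66 mm long along the lid's x, 22 mm thick along y, 32 mm high (16 mm above and below this point). Black round flange under it, 96 mm across, 6 mm thick, its underside 22 mm below this point. z up. The lid is the same after half a turn; about 0.15 kg.
- lid: the same lid; origin at the centre of its underside, 43 mm below lid_grip, same axes. Under the flange: a grey plug, 60 mm across, 21 mm deep, with two orange lugs at its foot (10 mm wide, 8 mm high, reaching 41 mm from the axis) along +x and -x, in line with the bar. White stripes on the flange at both ends of the bar are its pointers.
- mouth (a point): centre of the grinder's dark steel collar, level with its top, 120 mm above the bench. Hole 64 mm across, with two slots for the lugs (15 mm wide, out to 44 mm from the axis) along this frame's +x and -x. Seated, the flange rests on the collar, lid_grip 22 mm above this point, the lugs below the lip: the lid can then be turned clockwise. z up.
- grinder: fixed yellow grinder, 156 mm across; origin at its foot, axes as mouth. Marks painted on its collar top (collar 124 mm across), each on two opposite sides: white at the slots (+x, -x), green 45 degrees clockwise of them seen from above, red 90 degrees clockwise of them.
- ring (a joint): sprung ring hidden in the grinder that the lugs push round as the seated lid turns clockwise (from above), rad. 0 at rest; reads the lid's turn from the white marks less about 0.1: 0.69 with the pointers at the green marks. Its spring (0.15 N m/rad) turns the lid back if let go. From about 0.9 the lugs meet the click pawls; from 1.1 the lid clicks locked.
- jar_lid: blue ceramic jar lid with a round knob, 94 mm across, 49 mm high; not the grinder's lid, leave alone. Origin at its underside.
- goblet: ochre goblet with a turquoise rim, 76 mm across, 98 mm high; leave alone. Origin at its underside.
- slip_bulb: terracotta slip bulb with a black nozzle, 66 mm across, 125 mm high; leave alone. Origin at its underside.
- oxide_jar: amber oxide jar, 64 mm across, 85 mm high; leave alone. Origin at its underside.
- bowl: terracotta bowl, 110 mm across, 50 mm high; leave alone. Origin at its underside.
- spatula: spatula lying flat on the bench; leave alone.
- brush: brush lying flat on the bench; leave alone.
There are look-alikes about, which are no part of the job. Leave any purple look-alike of the lid alone.

How it is judged (in metres and radians):
On the way:
1. the lid sits flush in the collar with its lugs down through the slots, not yet turned to the green marks (horizontal distance between lid_grip and mouth below 0.005 m and z of lid_grip in the frame of mouth between 0.0195 and 0.0245 m and angle between lid_grip's own z axis and vertical below 0.06 rad and value of joint ring below 0.45 rad), for 0.1 s.
At the end, for the whole second after the job is handed in: the lid is seated in the collar (centred within 5 mm, flange flush within 2.5 mm, upright within 0.06 rad), its pointers at the green marks within about 8 degrees (ring between 0.54 and 0.84 rad), still, and still held by the fingers (over 1 N) (horizontal distance between lid_grip and mouth below 0.005 m and z of lid_grip in the frame of mouth between 0.0195 and 0.0245 m and angle between lid_grip's own z axis and vertical below 0.06 rad and value of joint ring between 0.54 and 0.84 rad and velocity of joint ring between -0.1 and 0.1 rad/s and contact force between the fingers and lid above 1 N); the arm keeps its last pose, push and grip.
It fails at once if the lid is turned on into its lock (value of joint ring above 1.1 rad).
It fails at once if a bystander is moved by more than 30 mm (distance of any of jar_lid, goblet, slip_bulb, oxide_jar, bowl, spatula, brush from where it was at the start of the episode above 0.03 m).
It also fails if it takes over 42 s, if anything falls off the work surface, if the arm or the gripper's body presses on something with over 40 N, if the wrist force passes 120 N, or if a joint passes its speed limit or range.

### The arm

A 6-joint arm with a two-finger parallel gripper is mounted at the origin on the work surface. World frame = base frame: x ahead of the robot, y to its left, z up, the work surface at z = 0. Lengths are in mm, angles in rad, forces in N, time in s.
With the tool pointing down it reaches from about 350 to 875 mm from the base axis. Payload 4.2 kg.
Tool frame: the origin (TCP) lies at the very end of the fingers, on their centre line; the grasp point (between the pads) lies arm.hold_point_z behind it (arm.hold_point_z is the distance from the TCP to the grasp point, in mm); y points along the fingers, x is the direction in which the jaws open and shut, and the axes are right-handed (so a half turn about y gives the same grasp; the last joint's range is limited). The gripper opens to 85 mm and grips with 20 to 120 N. Pads are 22 mm wide; open, the fingers measure 114 mm over their backs; the gripper's body (76 mm by 85 mm) begins 54 mm behind the grasp point. The pads swing forward as they close: fully open they stand 13 mm farther back than shut.
Start: joints at [-1.052, 0.385, 0.008, 0, -1.194, -0.259], TCP at [160.571, -604, 231.312] pointing down, gripper open.
Joint ranges: [-3.14, 3.14], [-1.21, 2.06], [-1.07, 1.41], [-3.16, 2.05], [-2.99, -0.16], [-3.1, 3.1]. Speed limits (rad/s): [2.79, 2.79, 3.14, 3.14, 3.14, 3.14].

### API

Orientations are given as a unit quaternion [x, y, z, w].
In Python, from bench import arm gives the robot as it stands.
- The arm moves only by the shell command python3 -m creep 'ROWS'. ROWS is JSON, a list of rows, each a list of 3 entries, a list of its own where there are three numbers: the shift along the world's x, y, z in mm, then the turn, a rotation vector about the world's x, y, z in rad, then the gripper command: -1 is shut, 1 is fully open, values between are in proportion. In form: [[[dx, dy, dz], [wx, wy, wz], jaw], ...]. A call has 1 to 12 rows; each row is the pose to reach, as a shift and turn from the pose commanded when the call began; what a row does not reach only later rows make up. A row lasts 1/12 s, in which the tool goes at most 41.7 mm and 7.16 degrees, less where a joint would pass 70% of its speed; a pose out of reach is approached as far as the arm can. A call with a gripper value outside its range is refused whole. The fingers move at their own pace and stop on an object; the grip force is fixed at half the most. Time passes only in rows, so rows that repeat a pose let the fingers close. It gives the time, the measured TCP pose, the force and the opening at its end, in the units of the state.
- arm.read_state(): the state, without advancing time (a new reading comes with each control period).
- arm.get_image(name): name is "scene" or "side" or "wrist"; returns (picture, depth): 480x640x3 uint8, red, green, blue; 480x640 float32, mm along the optical axis (not along the pixel's ray), 0 where there is no reading.
- arm.camera_params(name): a dict with "camera_matrix" (3x3 intrinsics, pixels), "k1" (the pictures are not rectified: a ray, as slopes to the right and down, at radius r is drawn at 1 + k1 r^2 times it, then the intrinsics apply), "extrinsics" (4x4, takes a point from world to camera coordinates); the wrist camera has in their place "T_tool_cam" (4x4, takes a point from camera to tool coordinates, whose origin is the TCP and whose axes are the tool frame's). Camera axes: x right, y down, z forward; pixel columns grow to the right and rows downward; lengths in mm; the calibration is good to about 2 mm. A picture is of the moment at which its call begins: read the wrist's pose just before it. camera_params takes no time and is no camera call.
- arm.job_done(): hands the job in, once; it reports no verdict.
The state is a dict: "clock": time; "joints": joint angles; "joint_vel": joint speeds; "joint_efforts": joint torques, N m; "position": TCP position; "ee_rot": TCP orientation; "contact_force": force on the tool from outside, world axes, zero at the start; "wrist_torque": the same for the moment, N m; "gripper_width": finger opening in mm.
Only numpy, scipy, OpenCV 4.12 (cv2) and the standard library are available. Lean on these libraries where they do the work, as an engineer would, in place of code of your own. Each camera call takes 0.05 s, during which the arm holds its last target.

## Working session

There is one attempt and no reset: what is moved stays moved. The work goes in short steps, Python scripts to look and compute and a shell command to move; the robot and the scene stay as the last step left them, time stands still between calls to the robot, and variables do not carry over. Pictures are saved under pics/ and viewed, and the job is handed in when it is done.

```bash
mkdir -p pics; ls; python3 - <<'E'
from bench import arm
import cv2,numpy as np
s=arm.read_state();print(s);print(arm.hold_point_z)
for n in["scene","side"]:
    p,d=arm.get_image(n);cv2.imwrite(f"pics/{n}0.png",p[:,:,::-1]);np.savez(f"pics/{n}0.npz",p=p,d=d)
    c=arm.camera_params(n);print(n,c)
print(arm.camera_params("wrist"))
E
```

```text
pics
{'clock': 0.0, 'joints': array([-1.05241043e+00,  3.85561786e-01,  6.61867033e-03, -5.12558467e-04,
       -1.19400684e+00, -2.58602807e-01]), 'joint_vel': array([ 1.80638995e-04, -8.42246585e-05,  7.60799133e-06,  6.86531227e-04,
        2.18995295e-04,  5.34633532e-04]), 'joint_efforts': array([ 7.73041429e-04, -3.92287803e+01,  1.88401437e+01,  4.18627962e+00,
       -4.70506478e-03,  6.19253257e-06]), 'position': array([ 160.41445902, -603.45134446,  230.2136217 ]), 'ee_rot': array([ 0.43044029,  0.56095986, -0.5600605 , -0.43171453]), 'contact_force': array([-1.01990734,  0.10914896,  0.63343358]), 'wrist_torque': array([-0.01662027,  0.00263318, -0.00639393]), 'gripper_width': 85.06832681614588}
18.700000000000003
scene {'camera_matrix': array([[622.85606569,   0.        , 317.54627537],
       [  0.        , 622.85606569, 227.42045732],
       [  0.        ,   0.        ,   1.        ]]), 'k1': -0.18718096113260518, 'extrinsics': array([[-2.08294371e-01,  9.78056421e-01,  4.36951167e-03,
         1.73691619e+02],
       [ 6.33330740e-01,  1.38280664e-01, -7.61426708e-01,

[... 618 characters left out ...]
632148e-01, -6.67892882e-01,
         9.87456572e+02],
       [ 0.00000000e+00,  0.00000000e+00,  0.00000000e+00,
         1.00000000e+00]])}
{'camera_matrix': array([[412.3496313 ,   0.        , 324.57326466],
       [  0.        , 412.3496313 , 231.98776377],
       [  0.        ,   0.        ,   1.        ]]), 'k1': -0.0055834105710342195, 'T_tool_cam': array([[ 9.99999967e-01, -1.97246198e-04, -1.66293403e-04,
        -2.53141040e-01],
       [ 9.69615945e-05, -3.09973373e-01,  9.50745233e-01,
        -1.42253939e+02],
       [-2.39077410e-04, -9.50745218e-01, -3.09973343e-01,
         7.96214188e+01],
       [ 0.00000000e+00,  0.00000000e+00,  0.00000000e+00,
         1.00000000e+00]])}
```

View pics/scene0.png

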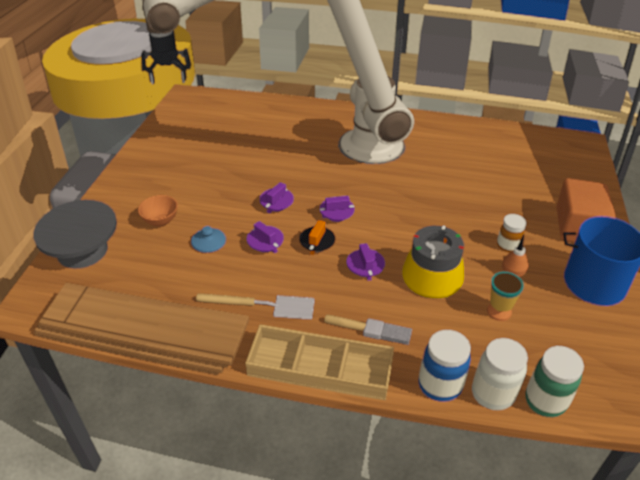

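View pics/side0.png

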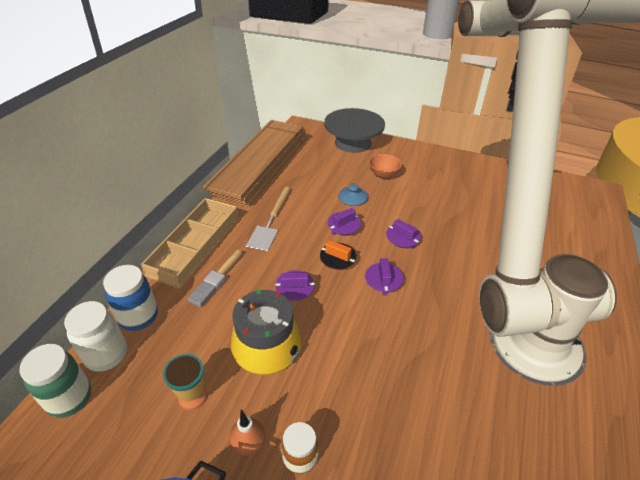

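Candidates in the scene view: the black lid with an orange bar at (318,236), and four purple look-alikes at (276,198), (337,208), (265,238) and (366,262). The jar lid is at (208,240). I pick (318,236) and will check it in a close crop.

```bash
cat > h.py <<'E'
import numpy as np,cv2
from bench import arm
from scipy.spatial.transform import Rotation as R
def cam(n,st=None):
    c=arm.camera_params(n);K=c["camera_matrix"];k=c["k1"]
    if n=="wrist":
        T=np.eye(4);T[:3,:3]=R.from_quat(st["ee_rot"]).as_matrix();T[:3,3]=st["position"]
        M=T@c["T_tool_cam"]
    else: M=np.linalg.inv(c["extrinsics"])
    return K,k,M
def ray(C,uv):
    K,k,M=C
    # radial model r_d=r(1+k r^2): OpenCV's with k1 only
    p=cv2.undistortPoints(np.array(uv,float).reshape(-1,1,2),K,np.array([k,0,0,0.])).reshape(-1,2)
    d=np.c_[p,np.ones(len(p))]@M[:3,:3].T
    return M[:3,3],d
def plane(C,uv,z):
    o,d=ray(C,uv);t=(z-o[2])/d[:,2];return o+t[:,None]*d
def proj(C,P):
    K,k,M=C;Mi=np.linalg.inv(M)
    rv=cv2.Rodrigues(Mi[:3,:3])[0]
    return cv2.projectPoints(np.array(P,float).reshape(-1,1,3),rv,Mi[:3,3],K,np.array([k,0,0,0.]))[0].reshape(-1,2)
E
python3 - <<'E'
from h import *
for n,(x,y) in {"scene":(380,245),"side":(300,285)}.items():
    p=np.load(f"pics/{n}0.npz")["p"][y-60:y+75,x-100:x+100,::-1]
    cv2.imwrite(f"pics/{n}0c.png",cv2.resize(p,None,fx=4,fy=4,interpolation=cv2.INTER_CUBIC))
E
```

```text
(no output)
```

View pics/scene0c.png

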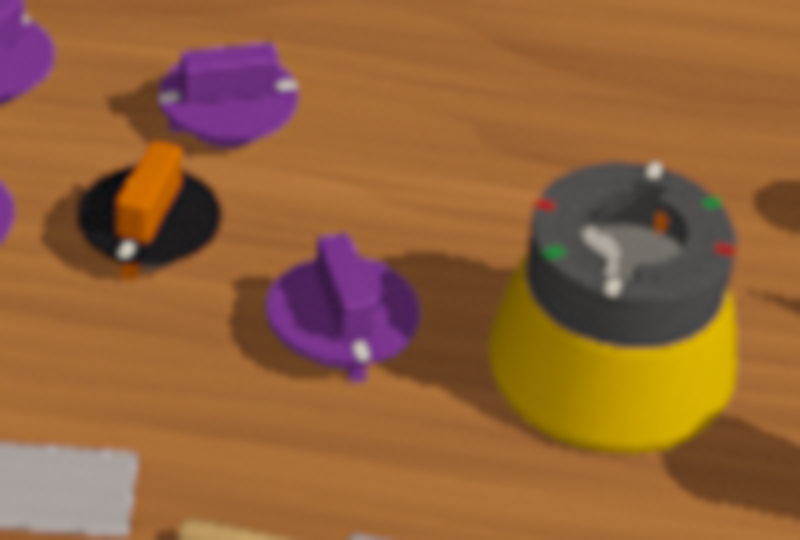

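View pics/side0c.png

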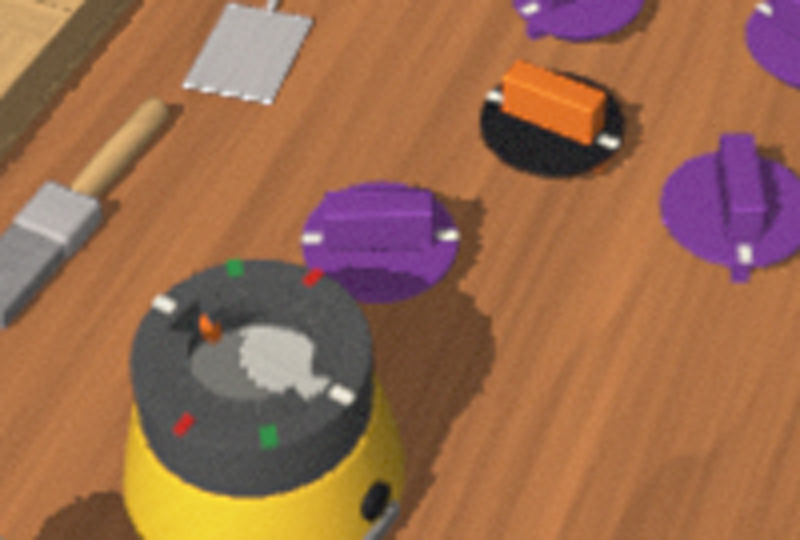

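```bash
python3 - <<'E'
from h import *
def comps(m,a=3):
    n,l,s,c=cv2.connectedComponentsWithStats(m.astype(np.uint8));return [(tuple(c[i].round(2)),s[i,4]) for i in range(1,n) if s[i,4]>=a]
rois={"scene":((405,225,470,262),(295,215,340,255)),"side":((225,285,300,345),(318,235,360,270))}
for n,(rg,rl) in rois.items():
    C=cam(n);p=np.load(f"pics/{n}0.npz")["p"];hsv=cv2.cvtColor(p,cv2.COLOR_RGB2HSV)
    H,S,V=[hsv[...,i].astype(int) for i in range(3)]
    def box(m,r):
        o=np.zeros_like(m);o[r[1]:r[3],r[0]:r[2]]=m[r[1]:r[3],r[0]:r[2]];return o
    for name,m,r,z in [("green",(H>45)&(H<85)&(S>120),rg,120),("red",((H<6)|(H>172))&(S>150),rg,120),("white",(S<40)&(V>170),rg,120),("lidwhite",(S<70)&(V>130),rl,27),("bar",(H>5)&(H<20)&(S>190),rl,43)]:
        for c,a in comps(box(m,r)):
            print(n,name,c,a,plane(C,c,z)[0].round(1))
    m=box((H>5)&(H<20)&(S>190),rl);
E
```

```text
scene green (np.float64(457.57), np.float64(235.14)) 7 [535.  282.1 120. ]
scene green (np.float64(417.92), np.float64(247.92)) 12 [601.5 191.2 120. ]
scene red (np.float64(415.71), np.float64(235.57)) 7 [558.3 182.1 120. ]
scene red (np.float64(460.75), np.float64(247.0)) 8 [576.7 291.4 120. ]
scene white (np.float64(443.17), np.float64(227.17)) 6 [512.5 245.8 120. ]
scene white (np.float64(430.42), np.float64(245.5)) 12 [586.7 219.7 120. ]
scene white (np.float64(433.0), np.float64(256.0)) 7 [622.  228.3 120. ]
scene lidwhite (np.float64(311.38), np.float64(246.62)) 13 [549.8 -76.8  27. ]
scene bar (np.float64(317.06), np.float64(232.24)) 308 [509.7 -70.5  43. ]
scene bar (np.float64(311.86), np.float64(252.52)) 21 [588.3 -67.   43. ]
side green (np.float64(258.15), np.float64(291.54)) 13 [601.6 193.5 120. ]
side green (np.float64(266.59), np.float64(333.71)) 17 [536.5 283.6 120. ]
side red (np.float64(277.83), np.float64(293.75)) 12 [560.3 182.9 120. ]
side red (np.float64(245.5), np.float64(331.0)) 14 [577.6 293.8 120. ]
side white (np.float64(277.5), np.float64(285.0)) 4 [571.6 160.9 120. ]
side white (np.float64(240.6), np.float64(300.67)) 15 [623.9 229.9 120. ]
side white (np.float64(269.34), np.float64(314.35)) 230 [552.6 239.  120. ]
side white (np.float64(285.06), np.float64(323.41)) 17 [513.7 247.3 120. ]
side lidwhite (np.float64(323.0), np.float64(248.29)) 7 [556.  -75.9  27. ]
side lidwhite (np.float64(351.92), np.float64(260.08)) 12 [470.8 -63.3  27. ]
side bar (np.float64(337.91), np.float64(249.92)) 339 [512.2 -69.2  43. ]
```

```bash
python3 - <<'E'
from h import *
s=arm.read_state();r=R.from_quat(s["ee_rot"]);M=r.as_matrix();print(M.round(3))
print("jaw yaw",np.degrees(np.arctan2(M[1,0],M[0,0])))
print(np.array([513.4,-69.6,190])-s["position"])
E
```

```text
[[-0.257 -0.001 -0.966]
 [ 0.966  0.002 -0.257]
 [ 0.002 -1.     0.   ]]
jaw yaw 104.87435666284699
[352.97434247 533.93819637 -40.3407322 ]
```

```bash
python3 -m creep '[[[40,60,0],[0,0,0],1],[[110,165,0],[0,0,-0.1],1],[[110,165,0],[0,0,-0.15],1],[[240,360,0],[0,0,-0.41],1],[[240,360,0],[0,0,-0.41],1],[[240,360,0],[0,0,-0.41],1],[[240,360,0],[0,0,-0.41],0.1],[[353,534,-40],[0,0,-0.41],0.1],[[353,534,-40],[0,0,-0.41],0.1],[[353,534,-40],[0,0,-0.41],0.1],[[353,534,-40],[0,0,-0.41],0.1],[[353,534,-40],[0,0,-0.41],0.1]]'
```

```text
clock: 1.1
position: [431.5, -193.8, 207.9]
ee_rot: [-0.536, -0.461, 0.461, 0.536]
contact_force: [0.1, -0.1, -0.6]
gripper_width: 47.0
```

```bash
python3 -m creep '[[[20,30,-5],[0,0,0],0.1],[[40,60,-10],[0,0,0],0.1],[[60,90,-15],[0,0,0],0.1],[[70,110,-17],[0,0,0],0.1],[[70,110,-17],[0,0,0],0.1],[[70,110,-17],[0,0,0],0.1],[[70,110,-17],[0,0,0],0.1]]'
python3 - <<'E'
from h import *
s=arm.read_state();M=R.from_quat(s["ee_rot"]).as_matrix();print(s["position"],np.degrees(np.arctan2(M[1,0],M[0,0])),s["joints"].round(2),M[2].round(4))
p,d=arm.get_image("wrist");cv2.imwrite("pics/w1.png",p[:,:,::-1]);np.savez("pics/w1.npz",p=p,pos=s["position"],q=s["ee_rot"])
E
```

```text
clock: 1.68
position: [500.6, -85.9, 190.8]
ee_rot: [-0.536, -0.461, 0.461, 0.536]
contact_force: [-0.5, -1.0, -0.5]
gripper_width: 47.5
[500.56750101 -85.91741563 190.82716375] 81.40024370677486 [ 0.15  0.22 -0.34 -0.   -1.01 -1.87] [-2.0e-04 -1.0e+00  1.1e-03]
```

View pics/w1.png

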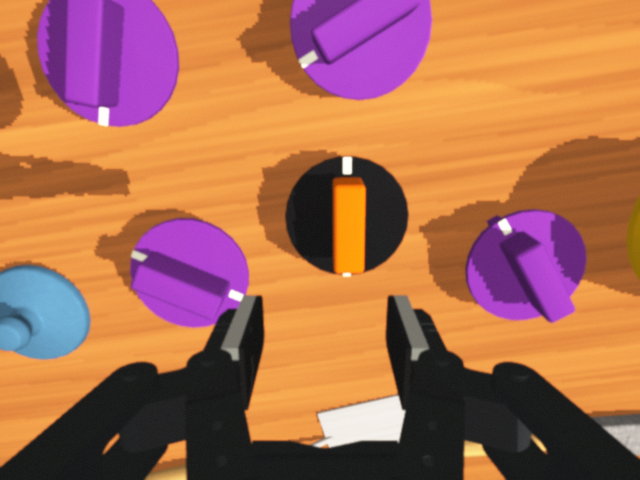

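```bash
python3 - <<'E'
from h import *
z=np.load("pics/w1.npz");p=z["p"];C=cam("wrist",dict(position=z["pos"],ee_rot=z["q"]))
hsv=cv2.cvtColor(p,cv2.COLOR_RGB2HSV);H,S,V=[hsv[...,i].astype(int) for i in range(3)]
def roi(m):
    o=np.zeros(m.shape,np.uint8);o[150:282,275:420]=m[150:282,275:420];return o
m=roi((S<60)&(V>170));n,l,s,c=cv2.connectedComponentsWithStats(m)
for i in range(1,n):
    if s[i,4]>5:print("white",s[i],c[i].round(1),plane(C,c[i],27)[0].round(1))
o=roi((H>5)&(H<20)&(S>200)&(V>120))
top=roi((H>5)&(H<20)&(S>200)&(V>240))
for k,zz in((o,59),(top,59)):
    cs=max(cv2.findContours(k,cv2.RETR_EXTERNAL,cv2.CHAIN_APPROX_NONE)[0],key=cv2.contourArea).reshape(-1,2)
    P=plane(C,cs,zz)[:,:2].astype(np.float32);print("bar",cv2.minAreaRect(P),cv2.boundingRect(cs))
b=roi((V<60))
cs=max(cv2.findContours(b,cv2.RETR_EXTERNAL,cv2.CHAIN_APPROX_NONE)[0],key=cv2.contourArea)
h=cv2.convexHull(cs).reshape(-1,2);P=plane(C,h,27)[:,:2].astype(np.float32);print("flange",cv2.minEnclosingCircle(P),cv2.fitEllipse(P))
E
```

```text
white [343 157   9  18 156] [347.  165.2] [471.4 -65.1  27. ]
white [343 273   8   3  20] [346.4 274.1] [558.4 -77.2  27. ]
bar ((509.24603271484375, -70.36355590820312), (22.32237434387207, 69.34127044677734), 81.75928497314453) (333, 178, 33, 96)
bar ((511.6556701660156, -70.01141357421875), (19.51298713684082, 63.13760757446289), 81.87674713134766) (336, 186, 29, 87)
flange ((509.53131103515625, -79.67919921875), 45.35624694824219) ((509.520751953125, -83.5879135131836), (66.31044006347656, 86.72581481933594), 81.63056945800781)
```

Close check: the chosen lid, with black flange and orange bar, is at wrist pixel (348,215) with the purple ones all around it. Its centre comes to about (512,-70) and the bar yaw to -8.2°. Scene and side gave (513,-70), -8.4°, so they agree. Next I go down.

```bash
python3 -m creep '[[[11.4,15.7,-20],[0,0,0.006],0.1],[[11.4,15.7,-60],[0,0,0.006],0.1],[[11.4,15.7,-95],[0,0,0.006],0.1],[[11.4,15.7,-115],[0,0,0.006],0.1],[[11.4,15.7,-115],[0,0,0.006],0.1],[[11.4,15.7,-115],[0,0,0.006],0.1],[[11.4,15.7,-115],[0,0,0.006],0.1]]'
python3 - <<'E'
from h import *
s=arm.read_state();M=R.from_quat(s["ee_rot"]).as_matrix();print(s["position"],np.degrees(np.arctan2(M[1,0],M[0,0])))
p,d=arm.get_image("wrist");cv2.imwrite("pics/w2.png",p[:,:,::-1])
E
```

```text
clock: 2.32
position: [513.7, -70.7, 77.8]
ee_rot: [0.536, 0.463, -0.462, -0.534]
contact_force: [0.4, 0.4, 0.2]
gripper_width: 46.9
[513.66750422 -70.66874695  77.82423801] 81.70959982012111
```

View pics/w2.png

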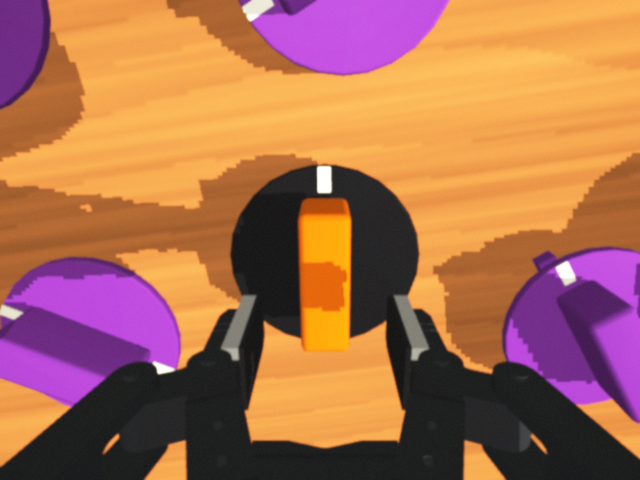

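The bar at (325,275) sits centred between the fingers and square to them. I'll descend and grip.

```bash
python3 -m creep '[[[-1,0.5,-25],[0,0,0],0.1],[[-1,0.5,-42],[0,0,0],0.1],[[-1,0.5,-45],[0,0,0],0.1],[[-1,0.5,-45],[0,0,0],0.1],[[-1,0.5,-45],[0,0,0],-1],[[-1,0.5,-45],[0,0,0],-1],[[-1,0.5,-45],[0,0,0],-1],[[-1,0.5,-45],[0,0,0],-1],[[-1,0.5,-45],[0,0,0],-1],[[-1,0.5,-45],[0,0,0],-1]]'
python3 - <<'E'
from h import *
s=arm.read_state();M=R.from_quat(s["ee_rot"]).as_matrix();print(s["position"],np.degrees(np.arctan2(M[1,0],M[0,0])),s["contact_force"])
p,d=arm.get_image("wrist");cv2.imwrite("pics/w3.png",p[:,:,::-1])
E
```

```text
clock: 3.2
position: [512.9, -69.5, 32.9]
ee_rot: [0.535, 0.464, -0.462, -0.534]
contact_force: [-2.0, 0.0, 6.7]
gripper_width: 21.2
[512.90512634 -69.49210873  32.93485152] 81.77245051784908 [-1.98274262e+00  2.01138333e-03  6.69555013e+00]
```

View pics/w3.png

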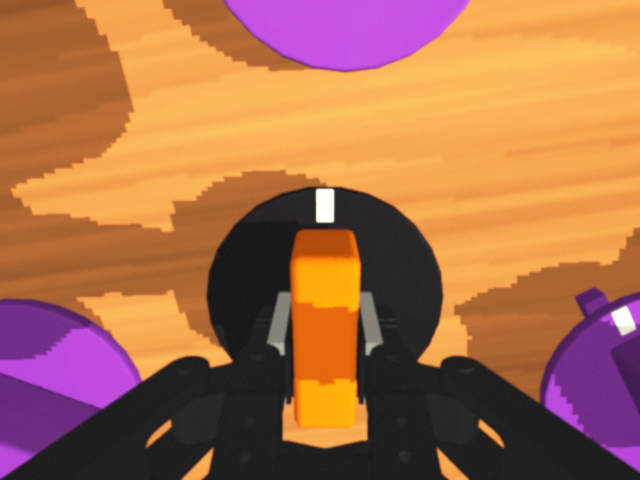

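```bash
python3 -m creep '[[[0,0,15],[0,0,0],-1],[[0,0,45],[0,0,0],-1],[[0,0,80],[0,0,0],-1],[[0,0,115],[0,0,0],-1],[[0,0,145],[0,0,0],-1],[[0,0,150],[0,0,0],-1],[[0,0,150],[0,0,0],-1],[[0,0,150],[0,0,0],-1]]'
python3 - <<'E'
from h import *
s=arm.read_state();M=R.from_quat(s["ee_rot"]).as_matrix();print(s["position"],np.degrees(np.arctan2(M[1,0],M[0,0])),s["contact_force"])
p,d=arm.get_image("wrist");cv2.imwrite("pics/w4.png",p[:,:,::-1]);np.savez("pics/w4.npz",p=p,pos=s["position"],q=s["ee_rot"])
E
```

```text
clock: 3.92
position: [510.5, -69.4, 180.4]
ee_rot: [-0.534, -0.462, 0.463, 0.535]
contact_force: [-0.4, 0.2, -2.1]
gripper_width: 21.1
[510.45698807 -69.44065765 180.43908053] 81.69971001166981 [-0.42031323  0.17855912 -2.1138102 ]
```

View pics/w4.png

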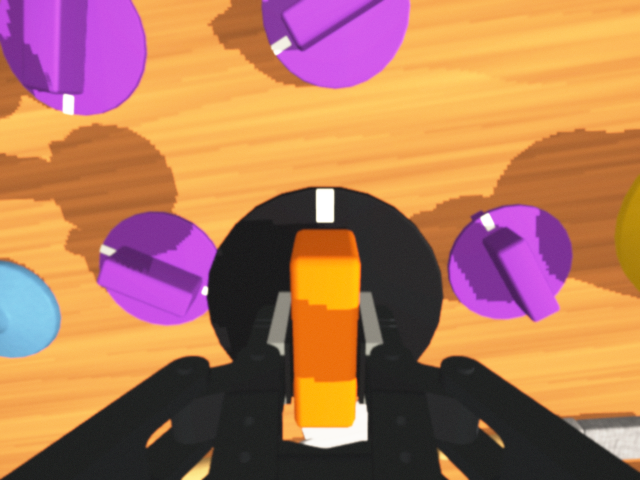

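```bash
python3 - <<'E'
from h import *
from scipy.optimize import least_squares
z=np.load("pics/w4.npz");p=z["p"]
C=cam("wrist",dict(position=np.zeros(3),ee_rot=np.array([0,0,0,1.])))  # tool frame: x jaws, y along fingers, z
def planeY(uv,y):
    o,d=ray(C,uv);t=(y-o[1])/d[:,1];return o+t[:,None]*d
hsv=cv2.cvtColor(p,cv2.COLOR_RGB2HSV);H,S,V=[hsv[...,i].astype(int) for i in range(3)]
# flange arc: per column topmost dark pixel, rows 180..300
pts=[]
for u in list(range(232,310,4))+list(range(340,420,4)):
    col=np.where(V[180:340,u]<45)[0]
    if len(col): pts.append((u,180+col[0]))
pts=np.array(pts,float);print(pts[::4].tolist())
for h in (4,6,8):
    P=planeY(pts,h)[:,[0,2]]
    f=least_squares(lambda q:np.hypot(P[:,0]-q[0],P[:,1]-q[1])-q[2],[0,0,48],loss="soft_l1")
    g=least_squares(lambda q:np.hypot(P[:,0]-q[0],P[:,1]-q[1])-48,[0,0],loss="soft_l1")
    print(h,"free",f.x.round(2),"R48",g.x.round(2),np.abs(g.fun).mean().round(2))
m=np.zeros(V.shape,np.uint8);m[180:232,300:350]=((S<60)&(V>150))[180:232,300:350]
ys,xs=np.where(m);print("stripe",xs.min(),xs.max(),ys.min(),ys.max(),planeY([[xs.mean(),ys.min()],[xs.mean(),ys.max()]],6).round(1))
sub=V[235:275,326];print(sub.tolist());print(V[415:435,326].tolist())
print(planeY([[326,257],[326,427.5]],-26).round(1))
E
```

```text
[[232.0, 231.0], [248.0, 215.0], [264.0, 204.0], [280.0, 196.0], [296.0, 192.0], [340.0, 189.0], [356.0, 193.0], [372.0, 198.0], [388.0, 206.0], [404.0, 221.0]]
4 free [-0.79  4.9  43.5 ] R48 [-0.74 -0.13] 0.45
6 free [-0.8   3.88 44.09] R48 [-0.76 -0.5 ] 0.41
8 free [-0.8   2.86 44.69] R48 [-0.78 -0.86] 0.36
stripe 316 333 188 222 [[-0.3  6.  48.1]
 [-0.3  6.  35.1]]
[187, 188, 189, 188, 189, 188, 191, 189, 190, 190, 190, 191, 190, 192, 190, 191, 192, 192, 195, 197, 207, 225, 239, 248, 252, 254, 254, 255, 255, 255, 255, 255, 255, 255, 255, 255, 255, 255, 255, 255]
[255, 255, 255, 255, 255, 255, 255, 255, 255, 255, 255, 255, 254, 253, 252, 252, 252, 252, 252, 252]
[[  0.2 -26.   33.7]
 [  0.2 -26.  -30.6]]
```

The lid hangs square in the fingers, with its stripe at (325,205), and is centred on the tool to about 1 mm. I'll go beside the grinder to measure the collar with the wrist camera.

```bash
python3 -m creep '[[[10,20,10],[0,0,-0.014],-1],[[20,55,20],[0,0,-0.014],-1],[[30,90,30],[0,0,-0.014],-1],[[40,125,40],[0,0,-0.014],-1],[[50,160,50],[0,0,-0.014],-1],[[57,185,50],[0,0,-0.014],-1],[[57,195,50],[0,0,-0.014],-1],[[57,195,50],[0,0,-0.014],-1],[[57,195,50],[0,0,-0.014],-1],[[57,195,50],[0,0,-0.014],-1]]'
python3 - <<'E'
from h import *
s=arm.read_state();M=R.from_quat(s["ee_rot"]).as_matrix();print(s["position"],np.degrees(np.arctan2(M[1,0],M[0,0])),s["joint_vel"].round(3))
p,d=arm.get_image("wrist");cv2.imwrite("pics/w5.png",p[:,:,::-1]);np.savez("pics/w5.npz",p=p,pos=s["position"],q=s["ee_rot"])
E
```

```text
clock: 4.8
position: [567.5, 124.3, 229.6]
ee_rot: [-0.538, -0.458, 0.46, 0.538]
contact_force: [0.8, 0.4, -1.5]
gripper_width: 21.4
[567.54429831 124.27595023 229.64141607] 80.88951605424494 [-0.015 -0.014  0.01   0.003  0.003 -0.002]
```

View pics/w5.png

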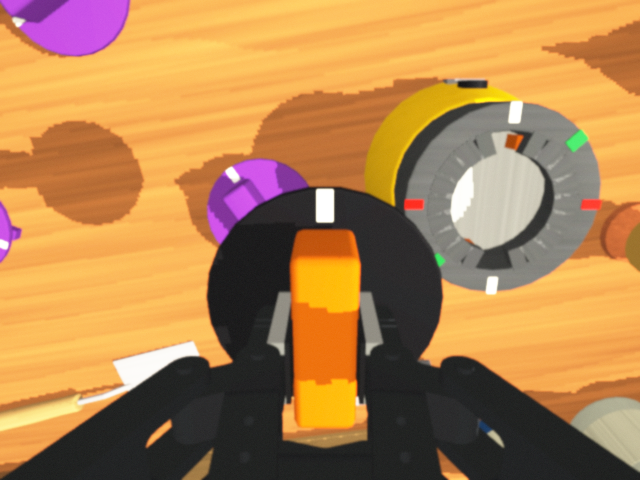

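```bash
python3 - <<'E'
from h import *
z=np.load("pics/w5.npz");p=z["p"];C=cam("wrist",dict(position=z["pos"],ee_rot=z["q"]))
hsv=cv2.cvtColor(p,cv2.COLOR_RGB2HSV);H,S,V=[hsv[...,i].astype(int) for i in range(3)]
for nm,m in [("white",(S<40)&(V>225)),("red",((H<6)|(H>172))&(S>150)),("green",(H>45)&(H<85)&(S>120))]:
    o=np.zeros(V.shape,np.uint8);o[95:300,400:605]=m[95:300,400:605]
    n,l,s,c=cv2.connectedComponentsWithStats(o)
    for i in range(1,n):
        if 30<s[i,4]<600: print(nm,s[i].tolist(),c[i].round(1),plane(C,c[i],120)[0].round(1))
E
```

```text
white [509, 101, 14, 22, 252] [515.1 111.7] [514.1 245.7 120. ]
white [486, 277, 12, 17, 178] [491.5 284.9] [624.2 227.9 120. ]
red [404, 199, 20, 11, 205] [413.1 203.8] [560.1 181.3 120. ]
red [581, 199, 20, 11, 174] [590.7 204.1] [578.  291.7 120. ]
green [566, 130, 22, 22, 261] [576.4 140.3] [536.5 281.7 120. ]
green [434, 253, 11, 13, 81] [438.7 259.3] [600.1 194.4 120. ]
```

```bash
python3 -m creep '[[[1,30,0],[0,0,0],-1],[[1.8,65,0],[0,0,0],-1],[[1.8,95,0],[0,0,0],-1],[[1.8,112.9,0],[0,0,0],-1],[[1.8,112.9,-25],[0,0,0],-1],[[1.8,112.9,-50],[0,0,0],-1],[[1.8,112.9,-65],[0,0,0],-1],[[1.8,112.9,-65],[0,0,0],-1],[[1.8,112.9,-65],[0,0,0],-1],[[1.8,112.9,-65],[0,0,0],-1]]'
python3 - <<'E'
from h import *
s=arm.read_state();M=R.from_quat(s["ee_rot"]).as_matrix();print(s["position"],np.degrees(np.arctan2(M[1,0],M[0,0])),M[2].round(4),s["joint_vel"].round(3))
ims=[]
for n,(x,y) in {"scene":(435,245),"side":(265,315)}.items():
    p,d=arm.get_image(n);ims.append(cv2.resize(p[y-60:y+60,x-50:x+50,::-1],None,fx=4,fy=4,interpolation=cv2.INTER_CUBIC))
cv2.imwrite("pics/a6.png",np.hstack(ims))
p,d=arm.get_image("wrist");cv2.imwrite("pics/w6.png",p[:,:,::-1])
E
```

```text
clock: 5.68
position: [571.3, 237.9, 167.6]
ee_rot: [0.538, 0.46, -0.458, -0.538]
contact_force: [0.6, 0.3, -1.4]
gripper_width: 21.1
[571.29443277 237.93341219 167.63619273] 80.90229025845484 [ 0.0011 -1.     -0.0021] [ 0.003 -0.012  0.013 -0.001  0.001 -0.002]
```

View pics/a6.png

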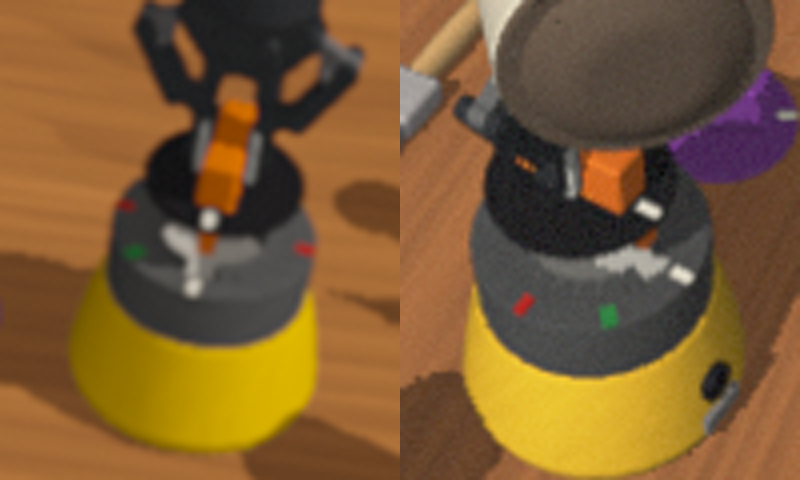

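View pics/w6.png

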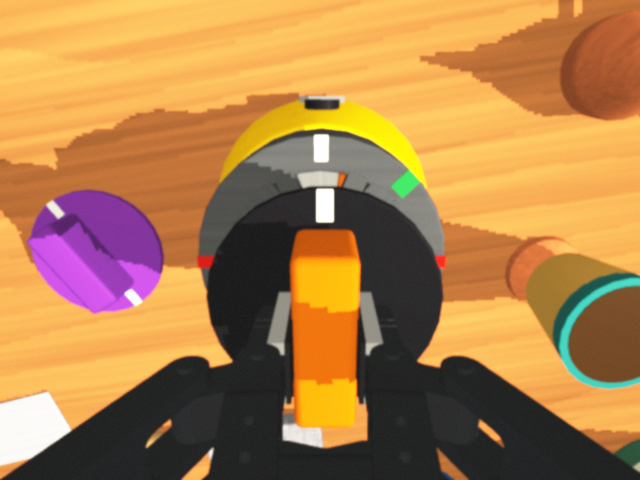

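The lid hangs over the collar with its stripe (325,205) close to the collar's white mark (321,148). I'll measure the remaining offset from this picture.

```bash
python3 - <<'E'
from h import *
p=cv2.imread("pics/w6.png")[:,:,::-1].copy()
s=arm.read_state();print(s["position"],s["joint_vel"].round(3))
C=cam("wrist",dict(position=np.zeros(3),ee_rot=np.array([0,0,0,1.])))
def planeY(uv,y):
    o,d=ray(C,np.array([uv]));t=(y-o[1])/d[:,1];return (o+t[:,None]*d)[0]
hsv=cv2.cvtColor(p,cv2.COLOR_RGB2HSV);H,S,V=[hsv[...,i].astype(int) for i in range(3)]
def get(m,r):
    o=np.zeros(V.shape,bool);o[r[1]:r[3],r[0]:r[2]]=m[r[1]:r[3],r[0]:r[2]];y,x=np.where(o);return x,y
h=s["position"][2]-120
x,y=get((S<40)&(V>225),(305,130,340,165));a=planeY([x.mean(),y.mean()],h);print("collar white",x.min(),x.max(),y.min(),y.max(),a.round(1))
x,y=get((S<40)&(V>200),(305,185,345,225));b=planeY([x.mean(),y.mean()],6);print("lid white",b.round(1))
x,y=get((S<40)&(V>225),(305,130,340,165))
Rm=((H<6)|(H>172))&(S>150)
x,y=get(Rm,(195,250,225,275));print("redL",x.min(),x.max(),y.mean(),planeY([x.min(),y.mean()],h).round(1))
x,y=get(Rm,(425,250,455,275));print("redR",x.min(),x.max(),y.mean(),planeY([x.max(),y.mean()],h).round(1))
x,y=get((H>45)&(H<85)&(S>120),(380,160,430,205));print("green",planeY([x.mean(),y.mean()],h).round(1))
E
```

```text
[571.09199239 238.43433514 167.87105476] [ 0.003  0.002 -0.006 -0.003  0.001 -0.   ]
collar white 314 328 135 161 [-1.9 47.9 57.7]
lid white [-0.3  6.  41.7]
redL 197 214 261.13978494623655 [-63.7  47.9   2.3]
redR 435 445 261.0 [59.5 47.9  2.4]
green [37.3 47.9 41.4]
```

```bash
python3 -m creep '[[[-2,-1.4,0],[0,0,0],-1],[[-2,-1.4,-6],[0,0,0],-1],[[-2,-1.4,-12],[0,0,0],-1],[[-2,-1.4,-12],[0,0,0],-1],[[-2,-1.4,-12],[0,0,0],-1],[[-2,-1.4,-12],[0,0,0],-1]]'; python3 -m creep '[[[0,0,-3],[0,0,0],-1],[[0,0,-6],[0,0,0],-1],[[0,0,-9],[0,0,0],-1],[[0,0,-9],[0,0,0],-1],[[0,0,-9],[0,0,0],-1]]'
```

```text
clock: 6.33
position: [568.3, 236.9, 154.0]
ee_rot: [0.538, 0.459, -0.459, -0.538]
contact_force: [-0.5, -0.1, -1.7]
gripper_width: 20.6
clock: 6.75
position: [568.1, 236.8, 144.8]
ee_rot: [-0.538, -0.459, 0.459, 0.538]
contact_force: [-0.4, 0.9, -2.0]
gripper_width: 20.9
```

The lugs have dropped below the collar top without contact. I'll go on to the seat.

```bash
python3 -m creep '[[[0.5,0,-3],[0,0,0],-1],[[0.5,0,-6],[0,0,0],-1],[[0.5,0,-9],[0,0,0],-1],[[0.5,0,-10],[0,0,0],-1],[[0.5,0,-10],[0,0,0],-1]]'; python3 -m creep '[[[0,0,-1],[0,0,0],-1],[[0,0,-2],[0,0,0],-1],[[0,0,-2],[0,0,0],-1],[[0,0,-2],[0,0,0],-1]]'
```

```text
clock: 7.17
position: [568.6, 236.7, 134.6]
ee_rot: [-0.538, -0.459, 0.459, 0.538]
contact_force: [0.7, -0.2, -1.0]
gripper_width: 21.1
clock: 7.5
position: [568.8, 236.9, 133.2]
ee_rot: [0.538, 0.459, -0.459, -0.538]
contact_force: [0.2, 0.2, -0.4]
gripper_width: 21.0
```

```bash
python3 -m creep '[[[0,0,-1],[0,0,0],-1],[[0,0,-1],[0,0,0],-1],[[0,0,-1.5],[0,0,0],-1],[[0,0,-1.5],[0,0,0],-1]]'; python3 - <<'E'
from h import *
s=arm.read_state();M=R.from_quat(s["ee_rot"]).as_matrix();print(s["position"],np.degrees(np.arctan2(M[1,0],M[0,0])),M[2].round(4),s["contact_force"].round(1),s["wrist_torque"].round(2))
ims=[]
for n,(x,y) in {"scene":(435,245),"side":(265,315)}.items():
    p,d=arm.get_image(n);ims.append(cv2.resize(p[y-60:y+60,x-50:x+50,::-1],None,fx=4,fy=4,interpolation=cv2.INTER_CUBIC))
cv2.imwrite("pics/a7.png",np.hstack(ims))
E
```

```text
clock: 7.83
position: [568.9, 237.0, 132.1]
ee_rot: [0.538, 0.459, -0.459, -0.538]
contact_force: [-1.0, -1.1, -0.0]
gripper_width: 21.1
[568.86467907 236.95203736 132.12335599] 80.94281653586796 [ 2.e-04 -1.e+00 -4.e-04] [-1.  -1.1 -0. ] [0.01 0.19 0.02]
```

View pics/a7.png

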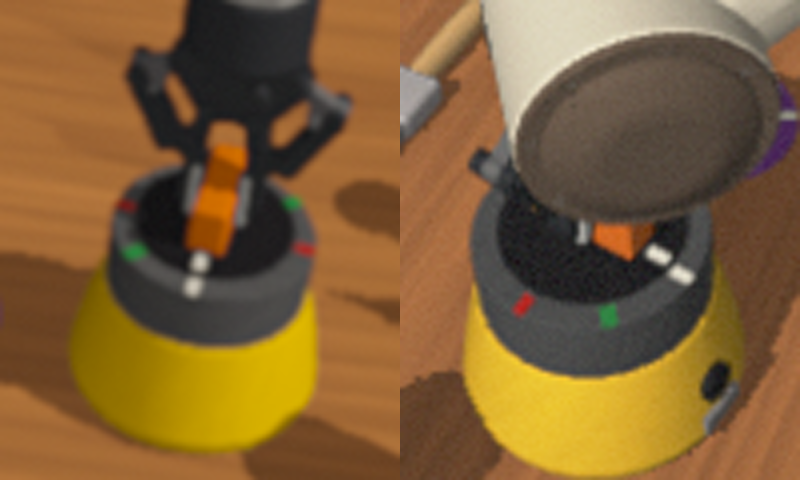

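Nearly or fully flush, with the pointers in line with the white marks in both views. I'll press on until the force shows the seat.

```bash
python3 -m creep '[[[0,0,-0.5],[0,0,0],-1],[[0,0,-1],[0,0,0],-1],[[0,0,-1],[0,0,0],-1],[[0,0,-1],[0,0,0],-1]]'; python3 -m creep '[[[0,0,-0.5],[0,0,0],-1],[[0,0,-1],[0,0,0],-1],[[0,0,-1],[0,0,0],-1],[[0,0,-1],[0,0,0],-1]]'
```

```text
clock: 8.27
position: [568.8, 237.0, 132.0]
ee_rot: [0.538, 0.459, -0.459, -0.538]
contact_force: [-4.1, -0.3, 6.3]
gripper_width: 21.0
clock: 8.6
position: [568.8, 237.0, 132.0]
ee_rot: [0.538, 0.459, -0.459, -0.538]
contact_force: [-5.4, -0.5, 9.0]
gripper_width: 20.9
```

It's seated: 9 N of up-force, and TCP z 132.0 as predicted. Now I start turning clockwise, gently.

```bash
python3 -m creep '[[[-0.5,0,0],[0,0,-0.04],-1],[[-0.5,0,0],[0,0,-0.08],-1],[[-0.5,0,0],[0,0,-0.13],-1],[[-0.5,0,0],[0,0,-0.18],-1],[[-0.5,0,0],[0,0,-0.23],-1],[[-0.5,0,0],[0,0,-0.28],-1],[[-0.5,0,0],[0,0,-0.33],-1],[[-0.5,0,0],[0,0,-0.37],-1],[[-0.5,0,0],[0,0,-0.4],-1],[[-0.5,0,0],[0,0,-0.4],-1],[[-0.5,0,0],[0,0,-0.4],-1]]'; python3 - <<'E'
from h import *
s=arm.read_state();M=R.from_quat(s["ee_rot"]).as_matrix();print(s["position"],np.degrees(np.arctan2(M[1,0],M[0,0])),M[2].round(4),s["contact_force"].round(1),s["wrist_torque"].round(2),s["joints"].round(2))
p,d=arm.get_image("wrist");cv2.imwrite("pics/w8.png",p[:,:,::-1])
E
```

```text
clock: 9.52
position: [569.8, 237.2, 132.0]
ee_rot: [0.619, 0.345, -0.342, -0.618]
contact_force: [-1.0, -1.1, 7.3]
gripper_width: 21.4
[569.81845577 237.21874134 131.96737847] 58.066228602681825 [ 0.0029 -1.     -0.003 ] [-1.  -1.1  7.3] [-0.36  0.28 -0.05] [ 0.66  0.45 -0.15  0.   -0.96 -2.79]
```

View pics/w8.png

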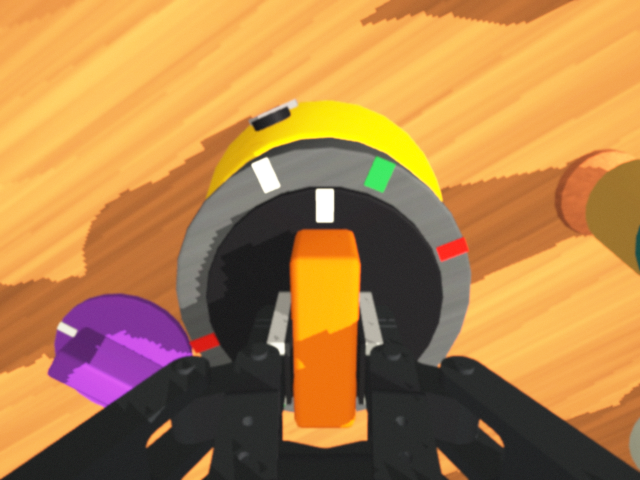

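Joint 6 is at -2.79. Another 0.39 rad would take it past -3.1, so I can't finish the turn in this grasp. The bar is the same after half a turn, so I'll bring the lid back to the ring's rest point, let go, turn the gripper half round the other way (joint 6 ends near 0) and grip again.

```bash
python3 -m creep '[[[-0.6,0,0.5],[0,0,0.05],-1],[[-0.6,0,1],[0,0,0.12],-1],[[-0.6,0,1],[0,0,0.19],-1],[[-0.6,0,1],[0,0,0.25],-1],[[-0.6,0,1],[0,0,0.3],-1],[[-0.6,0,1],[0,0,0.31],-1],[[-0.6,0,1],[0,0,0.31],-1],[[-0.6,0,1],[0,0,0.31],0.1],[[-0.6,0,1],[0,0,0.31],0.1],[[-0.6,0,1],[0,0,0.31],0.1],[[-0.6,0,1],[0,0,0.31],0.1],[[-0.6,0,1],[0,0,0.31],0.1]]'; python3 -m creep '[[[0,0,10],[0,0,0],0.1],[[0,0,30],[0,0,0],0.1],[[0,0,50],[0,0,0],0.1],[[0,0,60],[0,0,0.1],0.1],[[0,0,60],[0,0,0.22],0.1],[[0,0,60],[0,0,0.34],0.1],[[0,0,60],[0,0,0.46],0.1],[[0,0,60],[0,0,0.58],0.1],[[0,0,60],[0,0,0.7],0.1],[[0,0,60],[0,0,0.82],0.1],[[0,0,60],[0,0,0.94],0.1],[[0,0,60],[0,0,1.06],0.1]]'
python3 - <<'E'
from h import *
s=arm.read_state();M=R.from_quat(s["ee_rot"]).as_matrix();print(s["position"],np.degrees(np.arctan2(M[1,0],M[0,0])),M[2].round(4),s["joints"].round(2),s["contact_force"])
E
```

```text
clock: 10.57
position: [567.4, 236.8, 130.1]
ee_rot: [-0.558, -0.434, 0.435, 0.558]
contact_force: [-0.7, -0.1, 0.0]
gripper_width: 47.1
clock: 11.57
position: [567.8, 237.0, 191.5]
ee_rot: [0.26, 0.658, -0.657, -0.26]
contact_force: [0.6, -0.5, -1.1]
gripper_width: 47.1
[567.79422779 236.9564082  191.5015755 ] 136.85375562055532 [-3.e-04 -1.e+00 -7.e-04] [ 0.66  0.4  -0.08  0.   -1.1  -1.41] [ 0.604693   -0.45324126 -1.0688688 ]
```

```bash
python3 -m creep '[[[0,0,0],[0,0,0.12],0.1],[[0,0,0],[0,0,0.24],0.1],[[0,0,0],[0,0,0.36],0.1],[[0,0,0],[0,0,0.48],0.1],[[0,0,0],[0,0,0.6],0.1],[[0,0,0],[0,0,0.72],0.1],[[0,0,0],[0,0,0.84],0.1],[[0,0,0],[0,0,0.96],0.1],[[0,0,0],[0,0,1.08],0.1],[[0,0,0],[0,0,1.2],0.1],[[0,0,0],[0,0,1.32],0.1],[[0,0,0],[0,0,1.44],0.1]]'; python3 -m creep '[[[0,0,0],[0,0,0.12],0.1],[[0,0,0],[0,0,0.24],0.1],[[0,0,0],[0,0,0.36],0.1],[[0,0,0],[0,0,0.48],0.1],[[0,0,0],[0,0,0.6],0.1],[[0,0,0],[0,0,0.62],0.1],[[0,0,0],[0,0,0.62],0.1],[[0,0,0],[0,0,0.62],0.1]]'
python3 - <<'E'
from h import *
s=arm.read_state();M=R.from_quat(s["ee_rot"]).as_matrix();print(s["position"],np.degrees(np.arctan2(M[1,0],M[0,0])),M[2].round(4),s["joints"].round(2),s["contact_force"])
p,d=arm.get_image("wrist");cv2.imwrite("pics/w9.png",p[:,:,::-1]);np.savez("pics/w9.npz",p=p,pos=s["position"],q=s["ee_rot"])
E
```

```text
clock: 12.57
position: [567.8, 237.0, 191.5]
ee_rot: [-0.238, 0.666, -0.666, 0.238]
contact_force: [-0.5, 0.1, 0.5]
gripper_width: 47.0
clock: 13.23
position: [567.7, 236.9, 191.1]
ee_rot: [0.427, -0.563, 0.563, -0.428]
contact_force: [0.6, -0.7, -0.4]
gripper_width: 47.0
[567.74029402 236.9444823  191.06867521] -105.59625547716928 [-3.e-04 -1.e+00  3.e-04] [ 0.66  0.4  -0.08  0.   -1.1   0.64] [ 0.6077854  -0.66301404 -0.43461082]
```

View pics/w9.png

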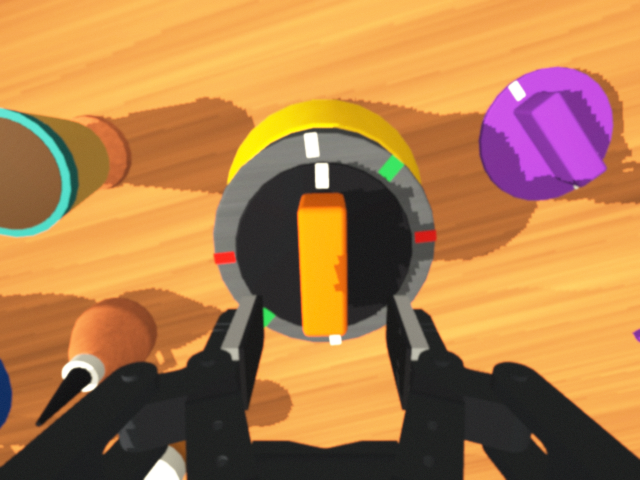

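```bash
python3 - <<'E'
from h import *
z=np.load("pics/w9.npz");p=z["p"];C=cam("wrist",dict(position=z["pos"],ee_rot=z["q"]))
hsv=cv2.cvtColor(p,cv2.COLOR_RGB2HSV);H,S,V=[hsv[...,i].astype(int) for i in range(3)]
def c(m,r):
    o=np.zeros(V.shape,bool);o[r[1]:r[3],r[0]:r[2]]=m[r[1]:r[3],r[0]:r[2]];y,x=np.where(o);return [x.mean(),y.mean()]
Rm=((H<6)|(H>172))&(S>150);W=(S<40)&(V>215)
rl=plane(C,c(Rm,(205,245,245,270)),120)[0];rr=plane(C,c(Rm,(405,225,445,250)),120)[0]
cw=plane(C,c(W,(300,128,325,160)),120)[0];l1=plane(C,c(W,(312,162,332,192)),126)[0];l2=plane(C,c(W,(325,333,345,348)),126)[0]
print("red mid",(rl+rr)/2,"white",cw,"lid ptr",l1,l2)
print("slot yaw",np.degrees(np.arctan2(*(rr-rl)[1::-1])),np.degrees(np.arctan2(rr[1]-rl[1],rr[0]-rl[0])))
ctr=(rl+rr)/2
for q in(cw,l1,l2):print(np.degrees(np.arctan2(q[1]-ctr[1],q[0]-ctr[0])),np.hypot(*(q-ctr)[:2]))
E
```

```text
red mid [569.18161112 236.60225402 120.        ] white [624.19262724 228.01314088 120.        ] lid ptr [608.86225784 226.9164749  126.        ] [514.77946534 245.38727582 126.        ]
slot yaw -99.11807822088953 -99.11807822088953
-8.874194657959766 55.677506765942624
-13.717280868298133 40.84566123349406
170.82689348608656 55.10689678214119
```

Lid still flush and centred, pointers about 5° past the white marks. Joint 6 is now 0.64, so there's ample room. I'll descend and regrip.

```bash
python3 -m creep '[[[1.3,-0.2,-15],[0,0,0.03],0.1],[[1.3,-0.2,-35],[0,0,0.03],0.1],[[1.3,-0.2,-52],[0,0,0.03],0.1],[[1.3,-0.2,-57.5],[0,0,0.03],0.1],[[1.3,-0.2,-57.5],[0,0,0.03],0.1],[[1.3,-0.2,-57.5],[0,0,0.03],-1],[[1.3,-0.2,-57.5],[0,0,0.03],-1],[[1.3,-0.2,-57.5],[0,0,0.03],-1],[[1.3,-0.2,-57.5],[0,0,0.03],-1],[[1.3,-0.2,-57.5],[0,0,0.03],-1],[[1.3,-0.2,-57.5],[0,0,0.03],-1]]'
python3 - <<'E'
from h import *
s=arm.read_state();M=R.from_quat(s["ee_rot"]).as_matrix();print(s["position"],np.degrees(np.arctan2(M[1,0],M[0,0])),M[2].round(4),s["joints"].round(2),s["contact_force"],s["wrist_torque"].round(2))
E
```

```text
clock: 14.2
position: [569.8, 237.2, 134.8]
ee_rot: [0.436, -0.556, 0.556, -0.438]
contact_force: [-0.3, 0.3, 5.9]
gripper_width: 21.0
[569.82363341 237.24750037 134.75311401] -103.71761723636753 [-0.002  -1.      0.0023] [ 0.66  0.45 -0.15  0.   -0.97  0.67] [-0.32420901  0.2834243   5.86040366] [ 0.13  0.23 -0.07]
```

```bash
python3 -m creep '[[[-0.4,0,-0.5],[0,0,-0.04],-1],[[-0.4,0,-0.5],[0,0,-0.09],-1],[[-0.4,0,-0.5],[0,0,-0.14],-1],[[-0.4,0,-0.5],[0,0,-0.19],-1],[[-0.4,0,-0.5],[0,0,-0.24],-1],[[-0.4,0,-0.5],[0,0,-0.29],-1],[[-0.4,0,-0.5],[0,0,-0.34],-1],[[-0.4,0,-0.5],[0,0,-0.39],-1],[[-0.4,0,-0.5],[0,0,-0.44],-1],[[-0.4,0,-0.5],[0,0,-0.48],-1],[[-0.4,0,-0.5],[0,0,-0.5],-1],[[-0.4,0,-0.5],[0,0,-0.5],-1]]'
python3 - <<'E'
from h import *
s=arm.read_state();M=R.from_quat(s["ee_rot"]).as_matrix();print(s["position"],np.degrees(np.arctan2(M[1,0],M[0,0])),M[2].round(4),s["joints"].round(2),s["contact_force"],s["wrist_torque"].round(2))
p,d=arm.get_image("wrist");cv2.imwrite("pics/w10.png",p[:,:,::-1])
E
```

```text
clock: 15.2
position: [569.6, 236.8, 134.8]
ee_rot: [0.285, -0.646, 0.647, -0.287]
contact_force: [-0.9, -1.4, 7.9]
gripper_width: 20.8
[569.62400534 236.78137018 134.75098791] -132.3357074900189 [-0.0023 -1.      0.0021] [ 0.66  0.45 -0.15  0.   -0.97  0.17] [-0.90608171 -1.40964798  7.8531052 ] [-0.32  0.23  0.09]
```

View pics/w10.png

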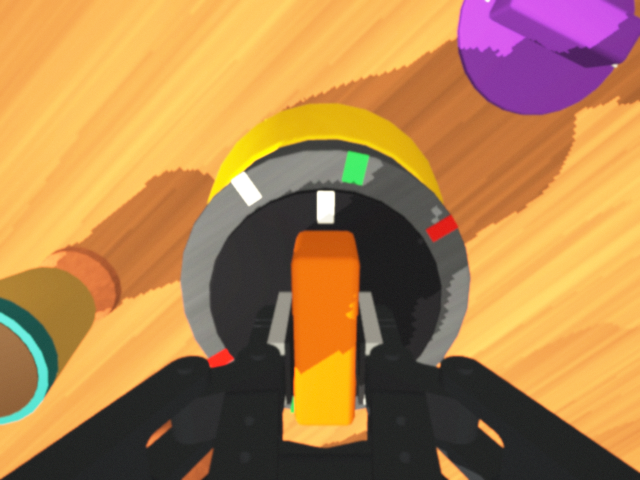

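The pointer (326,207) is about 11° short of the green mark (356,167), which matches the measured yaw. I'll turn the last 0.205 rad slowly.

```bash
python3 -m creep '[[[0,0,0],[0,0,-0.04],-1],[[0,0,0],[0,0,-0.08],-1],[[0,0,0],[0,0,-0.12],-1],[[0,0,0],[0,0,-0.16],-1],[[0,0,0],[0,0,-0.19],-1],[[0,0,0],[0,0,-0.205],-1],[[0,0,0],[0,0,-0.205],-1],[[0,0,0],[0,0,-0.205],-1],[[0,0,0],[0,0,-0.205],-1],[[0,0,0],[0,0,-0.205],-1]]'
python3 - <<'E'
from h import *
s=arm.read_state();M=R.from_quat(s["ee_rot"]).as_matrix();print(s["position"],np.degrees(np.arctan2(M[1,0],M[0,0])),M[2].round(4),s["contact_force"],s["joint_vel"].round(3))
p,d=arm.get_image("wrist");cv2.imwrite("pics/w11.png",p[:,:,::-1])
C=cam("wrist",s)
hsv=cv2.cvtColor(p,cv2.COLOR_RGB2HSV);H,S,V=[hsv[...,i].astype(int) for i in range(3)]
for nm,m,z in [("green",(H>45)&(H<85)&(S>120),120),("red",((H<6)|(H>172))&(S>150),120),("white",(S<40)&(V>170),120)]:
    o=np.zeros(V.shape,np.uint8);o[130:400,180:470]=m[130:400,180:470]
    n,l,st,c=cv2.connectedComponentsWithStats(o)
    for i in range(1,n):
        if st[i,4]>60:
            for zz in (120,126):
                q=plane(C,c[i],zz)[0];v=q-np.array([569,236.8,zz]);print(nm,c[i].round(0),zz,"ang",np.degrees(np.arctan2(v[1],v[0])).round(1),"r",np.hypot(*v[:2]).round(1))
ims=[]
for n,(x,y) in {"scene":(435,245),"side":(265,315)}.items():
    p,d=arm.get_image(n);ims.append(cv2.resize(p[y-60:y+60,x-50:x+50,::-1],None,fx=4,fy=4,interpolation=cv2.INTER_CUBIC))
cv2.imwrite("pics/a11.png",np.hstack(ims))
E
```

```text
clock: 16.08
position: [569.6, 236.7, 134.7]
ee_rot: [0.217, -0.672, 0.673, -0.219]
contact_force: [-1.1, -1.2, 7.7]
gripper_width: 20.5
[569.56946244 236.69035739 134.74834558] -144.0518403555028 [-0.0024 -1.      0.0015] [-1.08288457 -1.17711652  7.68398425] [ 0.001 -0.001 -0.    -0.001 -0.     0.   ]
green [325. 164.] 120 ang -53.9 r 56.1
green [325. 164.] 126 ang -53.9 r 57.0
red [425. 207.] 120 ang -98.8 r 55.6
red [425. 207.] 126 ang -96.6 r 55.7
white [225. 207.] 120 ang -9.1 r 55.9
white [225. 207.] 126 ang -11.3 r 55.9
white [325. 206.] 120 ang -53.9 r 39.6
white [325. 206.] 126 ang -53.9 r 41.2
white [280. 347.] 120 ang 86.2 r 31.3
white [280. 347.] 126 ang 82.1 r 27.8
white [369. 347.] 120 ang 164.9 r 30.9
white [369. 347.] 126 ang 169.0 r 27.4
```

View pics/w11.png

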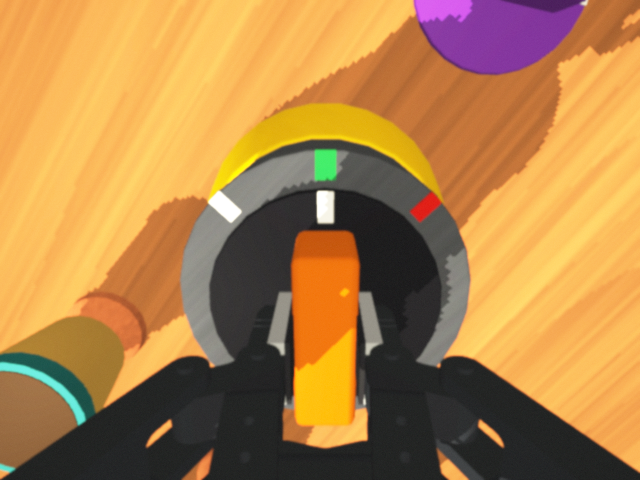

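View pics/a11.png

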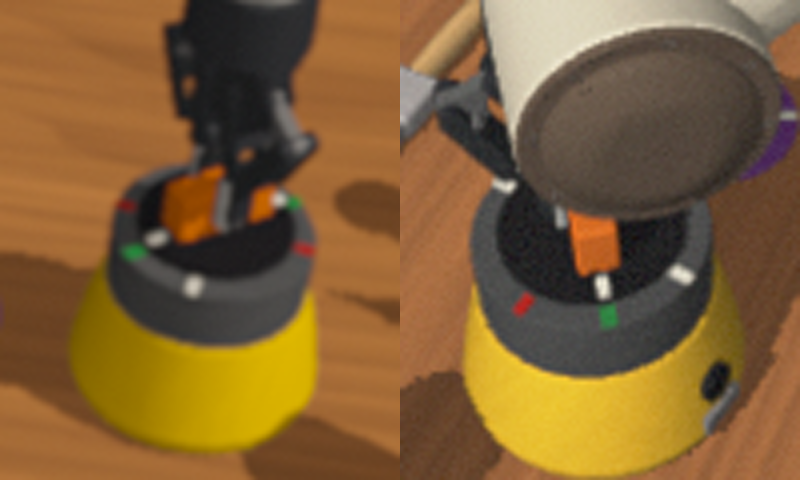

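The wrist view shows the pointer (325,206) dead in line with the green mark (325,164), both at -53.9°. The flange is flush, with 7.7 N up on the tool, and the arm is still. Handing in.

```bash
python3 -c "
from bench import arm
arm.job_done();s=arm.read_state();print(s['clock'],s['position'],s['gripper_width'])"
```

```text
the job is handed in; nothing more can be done
the job is handed in; nothing more can be done
```

The black lid is in the grinder, turned to the green pulse marks and held there by the fingers. I handed it in at about 16 s of the 42 s allowed; no verdict was reported.

**What I did:** I gripped the lid by its orange bar and lowered it through the slots without contact. It seated on the collar at the predicted height, with 9 N of upward force and the pointers at the white marks. My first grasp would have run joint 6 past its range. So I turned the lid back towards the white marks, let go and gripped the bar again half a turn round, then made the clockwise turn to green.

**Last checks:**
- **Angle:** the wrist camera put the pointer and the green mark both at -53.9°, and the side view agreed. I had no direct reading of the ring; by angle it should be near 0.69.
- **Seat:** in the pictures the flange looked flush. The tool was upright within 0.003 rad, with 7.7 N of upward force on it.
- **Centring:** the gripper was within about 1 mm of the measured collar centre. I did not measure the lid's own centre again after regripping.
- **Hold:** the fingers were closed on the bar at 20.5 mm and the arm was still.
- **Bystanders:** nothing but the lid was touched as far as the pictures and forces showed. I did not re-measure where the bystanders stand.

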